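Load a board carrier under the sprung clips of an inspection stage

ROBOT

A 7-joint arm with a two-finger parallel gripper is mounted at the origin on a cart in front of the work surface, level with it; the furniture and walls round the work are solid. World frame = base frame: x ahead of the robot, y to its left, z up, the work surface at z = 0. Lengths are in m, angles in rad, forces in N, time in s.
With the tool pointing down it reaches from about 0.4 to 0.85 m from the base axis. Payload 10.4 kg.
Tool frame: the origin (TCP) lies at the very end of the fingers, on their centre line; the grasp point (between the pads) lies 19 mm behind it; z points along the fingers, y is the line along which they close (so a half turn about z gives the same grasp; the last joint's range is limited). The gripper opens to 87 mm and grips with 3 to 60 N. Pads are 19 mm wide; open, the fingers measure 117 mm over their backs; the gripper's body (75 mm by 190 mm) begins 51 mm behind the grasp point.
Start: joints at [-1.329, 0.332, -0.065, 1.46, 0.022, 1.35, -0.088], TCP at [0.164, 0.603, 0.223] pointing down, gripper open.
Joint ranges: [-2.6, 2.6], [-0.5, 2.12], [-1.47, 1.34], [0.16, 2.42], [-1.27, 4.41], [0.06, 2.06], [-2.6, 2.6]. Speed limits (rad/s): [2.22, 2.22, 2.79, 2.79, 3.14, 3.14, 3.14].

INTERFACE

Orientations are given as a unit quaternion [x, y, z, w].
In Python, from bench import r gives the robot as it stands.
- The arm moves only by the shell command python3 -m crank 'ROWS' [FORCE]. ROWS is JSON, a list that holds one entry, the list of rows, each a list of 5 numbers: the shift along the tool's x, y, z in mm, then the turn about the tool's z in degrees, then the opening, from -1 (shut) to 1 (fully open). A call has 1 to 20 rows; each row is the pose to reach, as a shift and turn from the pose commanded when the call began, along the tool's axes at that moment; what a row does not reach only later rows make up. A row lasts 1/10 s, in which the tool goes at most 50 mm and 8.59 degrees, less where a joint would pass 70% of its speed; a pose out of reach is approached as far as the arm can. A call with a gripper value outside its range is refused whole. The fingers move at their own pace and stop on an object; FORCE is the grip in N (left out, the last holds). Time passes only in rows, so rows that repeat a pose let the fingers close. It gives the time, the measured TCP pose, the force, the opening and the grip force at its end, in the units of the state.
- r.read_state(): the state, without advancing time (a new reading comes with each control period).
- r.camera(name): name is "scene" or "side" or "wrist"; returns a dict with "image" (480x640x3 uint8, red, green, blue), "vfov" (degrees; the focal length in pixels is half the picture's height over the tangent of half this angle, whatever the lens; pixels are square), "cx", "cy" (the principal point, pixels), "eye" and "attitude" of the camera in the world. Camera axes: x right, y down, z forward; pixel columns grow to the right and rows downward; lengths in m; the calibration is good to about 2 mm. A picture is of the moment at which its call begins. There is no depth.
- r.close_job(): hands the job in; it is judged then, once.
The state is a dict: "time": time; "joint_positions": joint angles; "joint_vel": joint speeds; "joint_torque": joint torques, N m; "ee_pos": TCP position; "eef_rot": TCP orientation; "ft_force": force on the tool from outside, world axes, zero at the start; "torque": the same for the moment, N m; "width": finger opening in m; "grip_force": force on a finger pad.
Only numpy, scipy, OpenCV 4.12 (cv2) and the standard library are available. Lean on these libraries where they do the work, as an engineer would, in place of code of your own. Each camera call takes 0.05 s, during which the arm holds its last target. There are 200 camera calls.

TASK

Pick up the blue-grey board carrier by its black handle, lay it flat on the inspection stage in front of the two spring clips, and slide it along the deck under the clips, between the guide rails, until it is fully home against the stop and both clips have snapped down into its notches. Push gently, without bearing down on it or ramming it against the stop, let go of it at the end, and leave the loupe, the bottle and the tweezers where they are.

Things in the scene. Friction and masses are not known exactly. Their poses are not given: they have to be found in the camera images.
- stage: inspection stage: aluminium plate, dark deck, 220 x 100 mm, fixed. Origin: centre of its underside; x = slide direction, towards clips and stop; z up. Deck 12 mm above origin, bare from x -110 to +10 mm. The far crosshead (bar with brass thumbscrews) is the stop and carries the clips; it was clamped with its stop face anywhere from x 76 to 88 mm: not reported, home must be felt
- rail_mouth (a point): point on the deck at stage x = 10 mm, y = 0, midway between the flared mouths of the two guide rails (5 mm high); axes as the stage's. Inner faces of the rails: 40 mm either side here, narrowing to 33.5 mm at 18 mm further in (1.5 mm play each side of the carrier), then parallel for 46 mm. Nothing on the stage stands more than 32 mm above the bench
- carrier: loose blue-grey board carrier, plate 105 (x) x 64 (y) x 6 mm, 0.09 to 0.16 kg, holding a green circuit board (its parts reach 8 mm above the underside). Origin: centre of its underside; x points from the handle end to the front end, z up
- carrier_handle (a point): centre of the carrier's black upright handle, 12 (x) x 28 (y) x 36 mm high, standing on the plate; axes as the carrier's. The point is 24 mm above the carrier's underside, 18 mm below the handle's top, 96.5 mm behind the front end. Plate bare for 20 mm before the handle
- carrier_front (a point): middle of the lower edge of the carrier's front end, which goes under the clips first; axes as the carrier's. Both side margins (18 to 32 mm either side) are bevelled over the first 10 mm and have a notch 9 mm long, 3 mm deep, centred 28 mm behind this end, right under the clip noses when the front meets the stop
- clip_left (a joint): angle (rad) of the left (+y) sprung steel clip, hinged on the crosshead: 0 down on an empty stage, about 0.1 with its nose riding on the carrier, under 0.03 dropped in the notch. Nose: 3 mm radius, 25 mm from the stage's middle, 28 mm before the stop face; its upturned tip reaches 10 mm further forward. It presses with 2 N down, 3 N riding
- clip_right (a joint): the same for the right (-y) clip. Pushing the carrier takes up to about 12 N while its bevels lift both clips, 2 to 6 N riding under them, and less as they drop just when the front meets the stop. Keep the push below 15 N and do not bear down: all contact forces of carrier on stage (deck, clips, stop) added up must stay below 35 N while sliding
- eye_loupe: black eye loupe, 34 mm across, 25 mm high, origin at its underside; a bystander
- cleaner_bottle: white bottle with blue cap, 52 mm across, 110 mm high, origin at its underside; a bystander
- black_tweezers: black tweezers, 121 x 14 x 10 mm, lying along their y axis, origin at the underside of their middle; a bystander

How it is judged:
By the outcome, as a careful person would: the job done as asked, in the order asked, and still so for the second after the job is handed in, with the robot touching nothing.
It also fails if it takes over 69 s, if anything falls off the work surface, if the arm or the gripper's body presses on something with over 40 N, if the wrist force passes 120 N, or if a joint passes its speed limit or range.

## Working session

There is one attempt and no reset: what is moved stays moved. The work goes in short steps, Python scripts to look and compute and a shell command to move; the robot and the scene stay as the last step left them, time stands still between calls to the robot, and variables do not carry over. Pictures are saved under pics/ and viewed, at most 10 in all, crops included, and the job is handed in when it is done.

```bash
mkdir -p pics; ls
python3 - <<'E'
from bench import r
import cv2
s=r.read_state();print({k:s[k] for k in('time','ee_pos','eef_rot','ft_force','width')})
for n in('scene','side','wrist'):
    c=r.camera(n);cv2.imwrite(f'pics/{n}0.png',c['image'][:,:,::-1]);print(n,c['vfov'],c['cx'],c['cy'],c['eye'],c['attitude'])
E
```

```text
pics
{'time': 0.0, 'ee_pos': array([0.1634651 , 0.60284017, 0.22173944]), 'eef_rot': array([ 1.32005406e-01,  9.91248731e-01, -7.23735230e-04, -4.80453385e-05]), 'ft_force': array([ 0.08686073, -0.30588646, -0.16628081]), 'width': 0.08691736351755881}
scene 55.60168222116346 317.69322903435284 244.12551775869207 [0.24450647 0.8750833  0.79255284] [-0.18139581  0.8979531  -0.3946386   0.07096593]
side 54.83715142818824 327.2937325263098 240.50051260226522 [0.21859044 0.73784496 0.62543805] [-0.23281153  0.87686609 -0.40963827  0.09539994]
wrist 67.48860187228392 322.9822325517496 239.96964123741833 [0.0913558  0.62220745 0.38393676] [0.78668574 0.60199354 0.0822747  0.10936272]
```

View pics/scene0.png

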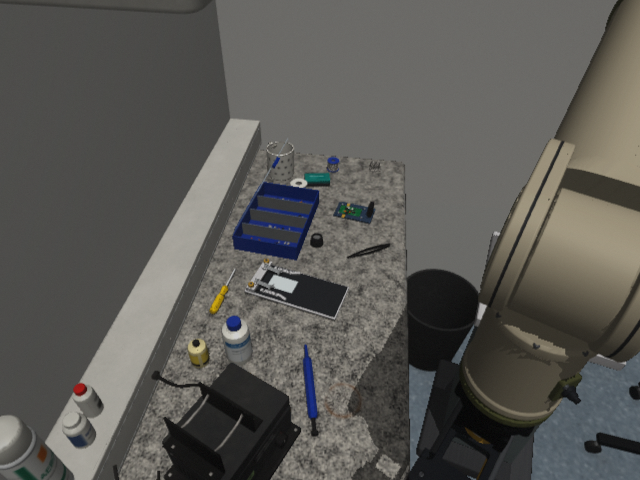

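View pics/side0.png

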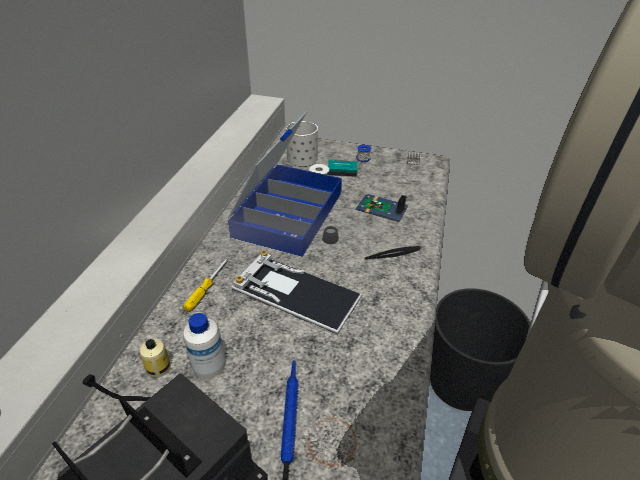

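The stage sits at about side px (233–360, 253–330), with the clips at its left end. The carrier is at about (382, 206), with its handle at (401, 203) on the right. Next I'll zoom in.

```bash
cat > h.py <<'E'
import numpy as np,cv2
from scipy.spatial.transform import Rotation as R
def cal(c):
    f=240/np.tan(np.radians(c['vfov'])/2); return f,c['cx'],c['cy'],np.array(c['eye']),R.from_quat(c['attitude'])
def pix2w(c,u,v,z):
    f,cx,cy,e,A=cal(c); d=A.apply([(u-cx)/f,(v-cy)/f,1]); return e+d*(z-e[2])/d[2]
def w2pix(c,p):
    f,cx,cy,e,A=cal(c); q=A.inv().apply(np.array(p)-e); return np.array([cx+f*q[...,0]/q[...,2],cy+f*q[...,1]/q[...,2]]).T
def fit(cams,obs,model,x0):
    "obs: list of (cam index, local point, (u,v)); pose x,y,yaw"
    def res(x):
        Rz=R.from_euler('z',x[2]); o=[]
        for i,l,uv in obs: o+=list(w2pix(cams[i],Rz.apply(l)+[x[0],x[1],0])-uv)
        return o
    from scipy.optimize import least_squares
    s=least_squares(res,x0); return s.x,s.fun
E
python3 - <<'E'
from h import *
from bench import r
c=r.camera('side')
for n,u,v,z in[('stage nearR',341,330,0),('R',360,292,.012),('L',233,290,.012),('top',262,255,.02),('carrier',382,206,0),('handle',401,203,.024),('loupe',330,240,0),('bottle',207,372,0),('twA',366,258,0),('twB',420,248,0)]: print(n,pix2w(c,u,v,z).round(3))
cv2.imwrite('pics/z1.png',cv2.resize(c['image'][175:340,225:435,::-1],None,fx=3.6,fy=3.6,interpolation=cv2.INTER_CUBIC))
E
```

```text
stage nearR [0.43 0.28 0.  ]
R [0.437 0.194 0.012]
L [0.638 0.306 0.012]
top [0.642 0.209 0.02 ]
carrier [ 0.517 -0.086  0.   ]
handle [ 0.473 -0.087  0.024]
loupe [0.561 0.081 0.   ]
bottle [0.572 0.458 0.   ]
twA [0.472 0.093 0.   ]
twB [0.389 0.009 0.   ]
```

View pics/z1.png

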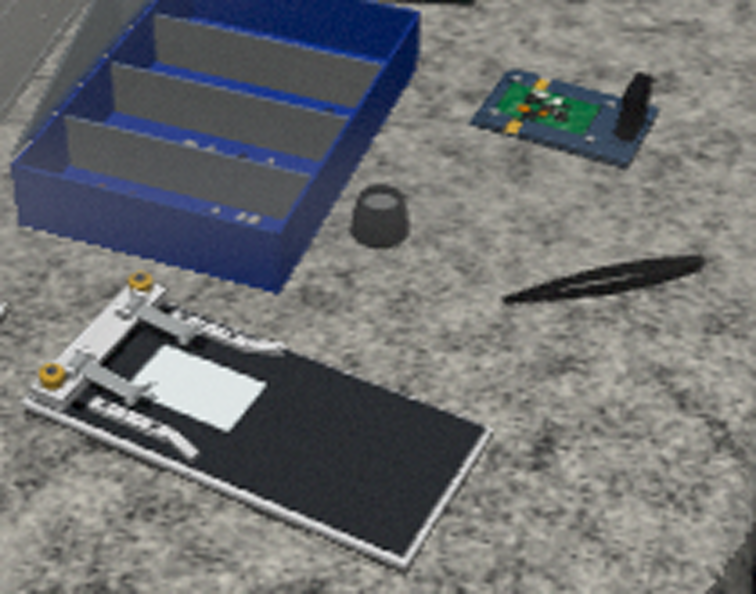

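View pics/wrist0.png

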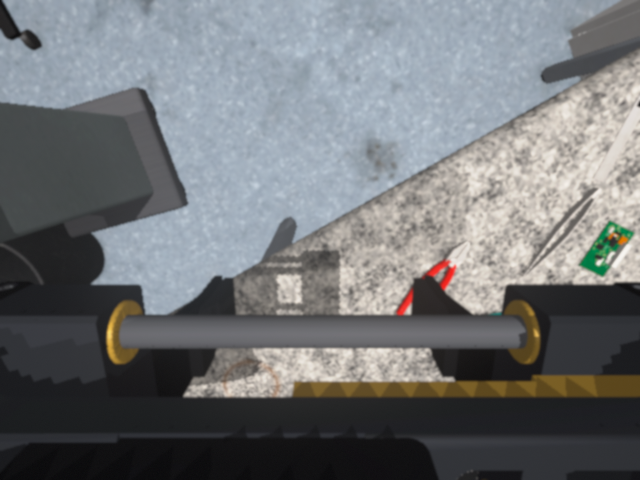

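The zoomed crop shows the stage deck corners at crop px (405,556), (489,430) and (28,402). The carrier corners are at (472,122), (505,75), (658,110) and (627,160), with the handle on the right. I'll fit poses to these points.

Run:
```python
from h import *
from bench import r
c=r.camera('side')
P=lambda u,v:np.array([225+u/3.6-.4,175+v/3.6-.4])
ca=[(0,[.0525,.032,.006],P(472,122)),(0,[.0525,-.032,.006],P(505,73)),(0,[-.0525,-.032,.006],P(659,110)),(0,[-.0525,.032,.006],P(627,161))]
st=[(0,[-.11,.05,.012],P(405,556)),(0,[-.11,-.05,.012],P(490,430)),(0,[.11,.05,.012],P(28,402))]
for o,x0 in((ca,[.51,-.08,0]),(st,[.53,.25,.1])):
    x,f=fit([c],o,None,x0); print(x.round(4),np.degrees(x[2]).round(2),f.round(1))
s=r.read_state();Rt=R.from_quat(s['eef_rot']).as_matrix();print(Rt.round(3))
W=np.array([.473,-.087,.223])-s['ee_pos'];print(Rt.T@W*1000)
```

```text
[ 0.5136 -0.0756  0.0984] 5.64 [-0.7 -0.2 -0.2 -1.1  0.  -0.2  0.9  1.1]
[0.5414 0.2459 0.0247] 1.42 [ 0.5  1.9  1.6 -1.5 -2.1 -1.4]
[[-0.965  0.262 -0.   ]
 [ 0.262  0.965 -0.001]
 [ 0.    -0.001 -1.   ]]
[-4.79290773e+02 -5.85054629e+02 -4.66143369e-01]
```

```bash
python3 -m crank '[[[-60,-35,0,0,1],[-120,-72,0,0,1],[-180,-110,0,0,1],[-240,-145,0,0,1],[-300,-180,0,0,1],[-356,-217,0,0,1],[-372,-260,0,-3,1],[-385,-305,0,-6,1],[-400,-350,10,-9,1],[-415,-395,20,-12,1],[-430,-440,30,-15,1],[-445,-485,40,-18,1],[-460,-530,50,-21,1],[-475,-579,50,-21,1],[-475,-579,50,-21,1],[-475,-579,50,-21,1],[-475,-579,50,-21,1],[-475,-579,50,-21,1],[-475,-579,50,-21,1],[-475,-579,50,-21,1]]]' 30
python3 - <<'E'
from h import *
from bench import r
s=r.read_state();print(s['time'],s['ee_pos'],R.from_quat(s['eef_rot']).as_matrix().round(3),s['joint_positions'])
c=r.camera('wrist');cv2.imwrite('pics/w1.png',c['image'][:,:,::-1])
for p in([-.0525,.032,.006],[-.0525,-.032,.006],[.0525,.032,.006],[.0525,-.032,.006],[-.05,0,.042],[-.038,0,.042]):print(w2pix(c,R.from_euler('z',.0984).apply(p)+[.5136,-.0756,0]).round(0))
E
```

```text
time: 2.25
ee_pos: [0.4706, -0.0786, 0.1726]
eef_rot: [-0.052, 0.999, 0.0, 0.0]
ft_force: [0.2, 1.0, 0.7]
width: 0.087
grip_force: 0.0
2.25 [ 0.4705997  -0.0786082   0.17255992] [[-0.995 -0.104  0.   ]
 [-0.104  0.995  0.   ]
 [-0.     0.    -1.   ]] [-0.47069287  0.02436299  0.55485121  1.9318117  -0.01423168  1.18905259
  1.76402047]
[357. 212.]
[288. 212.]
[353. 314.]
[290. 314.]
[322. 223.]
[322. 237.]
```

View pics/w1.png

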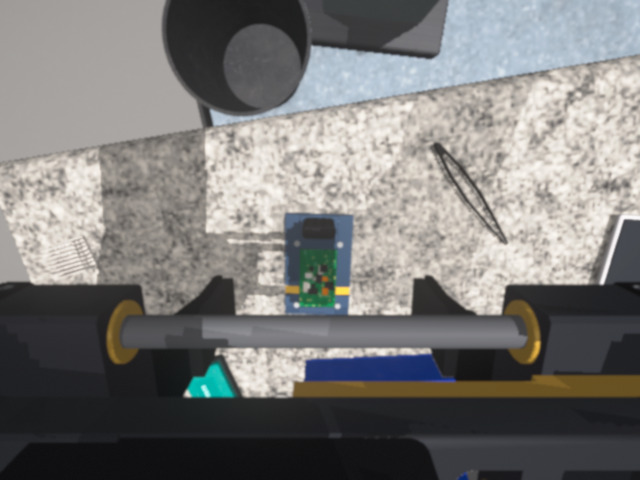

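Carrier px: rear corners (286,212) and (352,214), front corners (287,314) and (350,315). That is about 3.5 px (roughly 3 mm) towards −y from my prediction, and the yaw agrees. I'll correct, descend and grip.

```bash
python3 -m crank '[[[0,-4,35,0,1],[0,-4,70,0,1],[0,-4,100,0,1],[0,-4,125,0,1],[0,-4,142,0,1],[0,-4,153,0,1],[0,-4,158,0,1],[0,-4,158,0,1],[0,-4,158,0,-1],[0,-4,158,0,-1],[0,-4,158,0,-1],[0,-4,158,0,-1],[0,-4,158,0,-1],[0,-4,158,0,-1],[0,-4,158,0,-1],[0,-4,158,0,-1],[0,-4,158,0,-1],[0,-4,158,0,-1]]]' 35
```

```text
time: 4.1
ee_pos: [0.4708, -0.0838, 0.0145]
eef_rot: [-0.051, 0.999, 0.0, -0.0]
ft_force: [0.7, -0.5, -0.5]
width: 0.0278
grip_force: 35.0
```

```bash
python3 -m crank '[[[0,0,-15,0,-1],[0,0,-40,0,-1],[0,0,-75,0,-1],[0,0,-115,0,-1],[1,15,-155,0,-1],[2,40,-190,0,-1],[4,70,-205,0,-1],[5,105,-205,0,-1],[6,140,-205,0,-1],[7,170,-205,0,-1],[8,195,-205,0,-1],[8,210,-205,0,-1],[8,216,-205,0,-1],[8,216,-205,0,-1],[8,216,-205,0,-1],[8,216,-205,0,-1]]]'
python3 - <<'E'
from h import *
from bench import r
c=r.camera('wrist');cv2.imwrite('pics/w2.png',c['image'][:,:,::-1])
c=r.camera('side');cv2.imwrite('pics/s2.png',c['image'][:,:,::-1])
E
```

```text
time: 5.7
ee_pos: [0.4413, 0.129, 0.2195]
eef_rot: [-0.05, 0.999, -0.0, 0.0]
ft_force: [0.3, -0.4, -1.4]
width: 0.0277
grip_force: 35.0
```

View pics/w2.png

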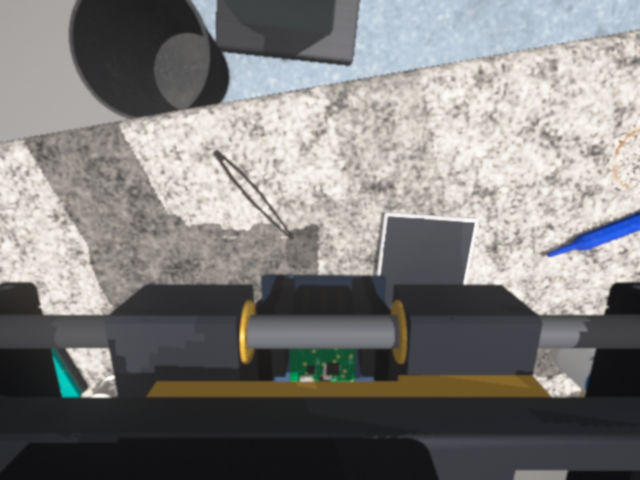

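The wrist view shows the stage's rear edge from (384,214) to (477,219), with its sides running down to row 280. I'll zoom on that and on the scene view to refine the stage pose.

Run:
```python
import cv2,numpy as np
w=cv2.imread('pics/w2.png')[200:290,365:495]; s=cv2.imread('pics/side0.png')[245:335,225:365]; 
a=cv2.resize(w,None,fx=4,fy=4,interpolation=2);b=cv2.resize(s,None,fx=5,fy=5,interpolation=2)
sc=cv2.imread('pics/scene0.png')[250:325,235:355]
cv2.imwrite('pics/z2.png',b); 
c=cv2.resize(sc,None,fx=4,fy=4,interpolation=2)
o=np.zeros((300+0,520+0,3),np.uint8)
H=np.zeros((360+c.shape[0]//1,520,3),np.uint8)[:600]
m=np.zeros((600,800,3),np.uint8); m[:360,:520]=a; m[300+0:600,:0]=0
b4=cv2.resize(sc,None,fx=2,fy=2); 
cv2.imwrite('pics/z3.png',a)
```

```text
(no output)
```

View pics/z2.png

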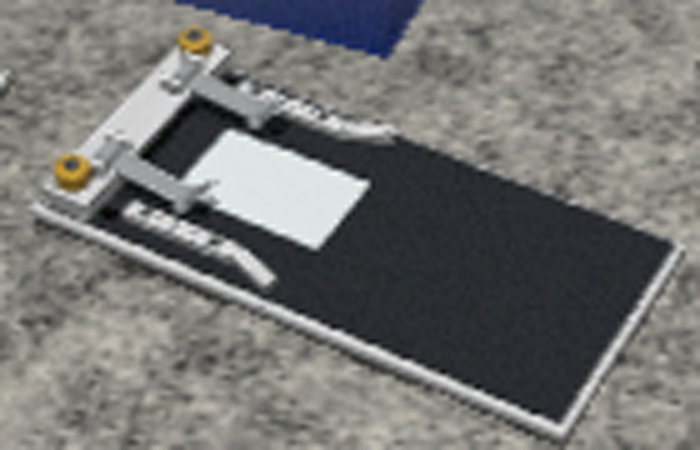

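View pics/z3.png

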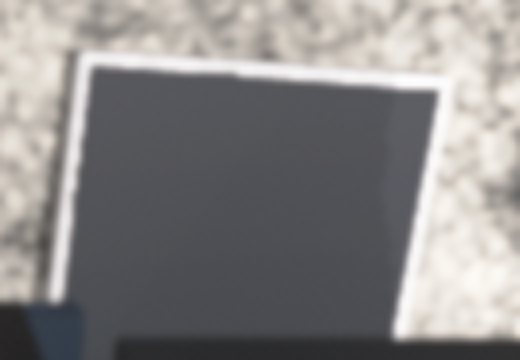

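Run:
```python
from h import *
from bench import r
cs=[r.camera('side'),r.camera('wrist')]
S=lambda u,v:np.array([225+u/5-.4,245+v/5-.4]); W=lambda u,v:np.array([365+u/4-.4,200+v/4-.4])
a=[(0,[-.11,-.05,.012],S(683,245)),(0,[-.11,.05,.012],S(563,431)),(0,[.11,.05,.012],S(36,205)),(0,[-.11,.05,0],S(562,440))]
b=[(1,[-.11,-.05,.012],W(86,60)),(1,[-.11,.05,.012],W(450,78)),]
for o in(a,b,a+b):
    x,f=fit(cs,o,None,[.54,.246,.1]);print(x.round(4),np.degrees(x[2]).round(2),f.round(1))
for u,v in((402,335),):
  q=W(u,v);print('side pt',pix2w(cs[1],*q,.012))
print(pix2w(cs[1],*W(450,78),.012),pix2w(cs[1],*W(86,60),.012),pix2w(cs[1],*W(56,300),.012))
for n,u,v,z in(('R',683,245,.012),('N',563,431,.012),('L',36,205,.012),('N0',562,440,0)):print(n,pix2w(cs[0],*S(u,v),z))
# rails in side: mouth tips
for u,v in((392,137),(270,284)):print('rail',pix2w(cs[0],*S(u,v),.017))
```

```text
[0.5421 0.245  0.0245] 1.4 [ 1.  -1.5  0.3 -0.4 -1.5 -1.2  0.2  2.3]
[0.5436 0.2481 0.0471] 2.7 [-1.9 -0.2  1.9  0.3]
[0.543  0.2459 0.0307] 1.76 [ 0.3 -1.7 -0.2 -0.5 -2.3 -0.7 -0.2  2.3 -2.1 -1.6  1.5  0.4]
side pt [0.50400944 0.29337408 0.012     ]
[0.43124958 0.29088311 0.012     ] [0.43610563 0.19499517 0.012     ] [0.50341254 0.19672303 0.012     ]
R [0.43323784 0.19665345 0.012     ]
N [0.43082582 0.29325482 0.012     ]
L [0.64661596 0.29863219 0.012     ]
N0 [0.4334584  0.28811163 0.        ]
rail [0.55043118 0.20664715 0.017     ]
rail [0.54878377 0.29143766 0.017     ]
```

```bash
python3 -m crank '[[[-4,25,0,1,-1],[-8,55,20,2,-1],[-12,85,50,3,-1],[-16,105,85,4,-1],[-16,114,115,4.1,-1],[-16,114,145,4.1,-1],[-16,114,165,4.1,-1],[-16,114,178,4.1,-1],[-16,114,183,4.1,-1],[-16,114,183,4.1,-1],[-16,114,183,4.1,-1],[-16,114,183,4.1,-1],[-16,114,183,4.1,-1]]]'
python3 - <<'E'
from h import *
from bench import r
c=r.camera('side')['image'][190:340,220:410,::-1];cv2.imwrite('pics/s3.png',cv2.resize(c,None,fx=4,fy=4,interpolation=2))
E
```

```text
time: 7.2
ee_pos: [0.4458, 0.2455, 0.0373]
eef_rot: [-0.015, 1.0, 0.0, 0.001]
ft_force: [-0.2, -0.4, -1.6]
width: 0.0279
grip_force: 35.0
```

View pics/s3.png

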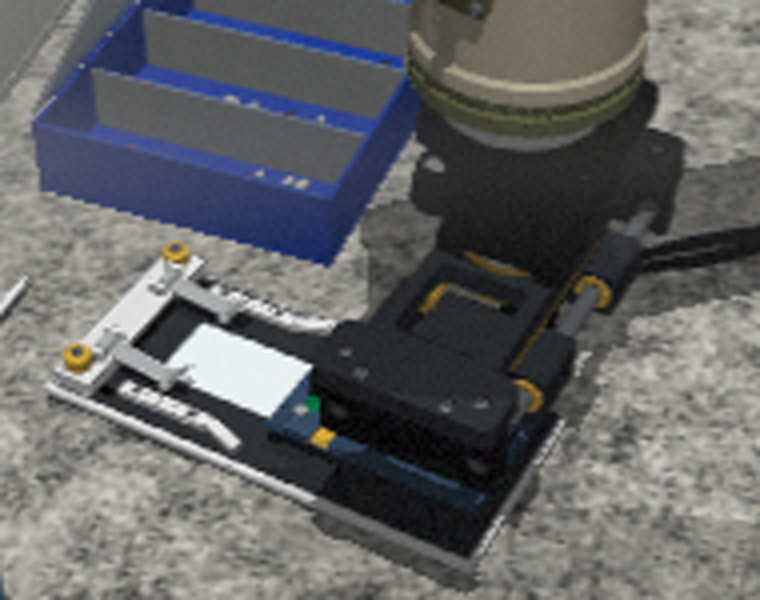

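The carrier is held level about 10 mm above the deck, with its front-left corner at crop (268,418). It sits between the rail lines, with the front short of the mouths.

Run:
```python
from h import *
from bench import r
c=r.camera('side');s=r.read_state();print(s['ee_pos'],s['ft_force'])
a=R.from_quat(s['eef_rot']).as_matrix();yaw=np.arctan2(-a[1,0],-a[0,0]);print(np.degrees(yaw))
p=pix2w(c,220+268/4-.4,190+418/4-.4,.0288);print('front +y corner seen',p, 'predicted',s['ee_pos']+R.from_euler('z',yaw).apply([.0965,.032,0]))
```

```text
[0.44556154 0.24540559 0.03698542] [-0.04627897 -0.25740216 -0.81504025]
1.7296066990339571
front +y corner seen [0.53983536 0.27878279 0.0288    ] predicted [0.54105173 0.28030365 0.03698542]
```

```bash
python3 -m crank '[[[0,0,4,0,-1],[0,0,7,0,-1],[0,0,8.5,0,-1],[0,0,9.5,0,-1],[0,0,9.5,0,-1],[0,0,9.5,0,-1]]]'
```

```text
time: 7.9
ee_pos: [0.4454, 0.2453, 0.0271]
eef_rot: [-0.015, 1.0, 0.0, 0.0]
ft_force: [-0.5, -0.3, -2.3]
width: 0.0276
grip_force: 35.0
```

```bash
python3 -m crank '[[[0,0,0.5,0,-1],[0,0,0.5,0,-1],[0,0,0.5,0,-1]]]';python3 -m crank '[[[0,0,0.5,0,-1],[0,0,0.5,0,-1],[0,0,0.5,0,-1]]]'
```

```text
time: 8.2
ee_pos: [0.4454, 0.2453, 0.0266]
eef_rot: [-0.015, 1.0, 0.0, 0.0]
ft_force: [1.1, -0.0, -1.9]
width: 0.0277
grip_force: 35.0
time: 8.5
ee_pos: [0.4454, 0.2453, 0.0265]
eef_rot: [-0.015, 1.0, 0.0, 0.0]
ft_force: [-2.6, 0.1, 5.6]
width: 0.0276
grip_force: 35.0
```

```bash
python3 -m crank '[[[0,0,0,0,-0.1],[0,0,-0.5,0,-0.1],[0,0,-0.5,0,-0.1],[0,0,-0.5,0,-0.1],[0,0,-0.5,0,-1],[0,0,-0.5,0,-1],[0,0,-0.5,0,-1],[0,0,-0.5,0,-1],[0,0,-0.5,0,-1],[0,0,-0.5,0,-1]]]' 25
```

```text
time: 9.5
ee_pos: [0.4453, 0.2453, 0.0265]
eef_rot: [-0.015, 1.0, 0.0, -0.0]
ft_force: [-0.0, 0.1, -0.8]
width: 0.0279
grip_force: 25.0
```

```bash
python3 -m crank '[[[-2,0,0,0,-1],[-4,0,0,0,-1],[-6,0,0,0,-1],[-8,0,0,0,-1],[-10,0,0,0,-1],[-12,0,0,0,-1],[-14,0,0,0,-1],[-15,0,0,0,-1]]]';python3 -m crank '[[[-2,0,0,0,-1],[-4,0,0,0,-1],[-6,0,0,0,-1],[-8,0,0,0,-1],[-9,0,0,0,-1],[-10,0,0,0,-1]]]'
```

```text
time: 10.3
ee_pos: [0.4606, 0.2457, 0.0265]
eef_rot: [-0.015, 1.0, 0.0, 0.0]
ft_force: [-0.5, -0.8, 0.7]
width: 0.028
grip_force: 25.0
time: 10.9
ee_pos: [0.4704, 0.246, 0.0265]
eef_rot: [-0.015, 1.0, 0.0, -0.0]
ft_force: [-0.3, -0.6, -0.5]
width: 0.0275
grip_force: 25.0
```

```bash
python3 -m crank '[[[-1,0,0,0,-1],[-2,0,0,0,-1],[-3,0,0,0,-1],[-4,0,0,0,-1],[-5,0,0,0,-1]]]';python3 -m crank '[[[-1,0,0,0,-1],[-2,0,0,0,-1],[-3,0,0,0,-1],[-4,0,0,0,-1],[-5,0,0,0,-1]]]'
```

```text
time: 11.4
ee_pos: [0.4754, 0.2462, 0.0266]
eef_rot: [-0.015, 1.0, 0.0, 0.0]
ft_force: [0.0, -0.1, -0.7]
width: 0.028
grip_force: 25.0
time: 11.9
ee_pos: [0.4804, 0.2463, 0.0265]
eef_rot: [-0.015, 1.0, 0.0, 0.0]
ft_force: [-0.4, 0.1, 0.2]
width: 0.028
grip_force: 25.0
```

```bash
for i in 1 ; do python3 -m crank '[[[-1,0,0,0,-1],[-2,0,0,0,-1],[-3,0,0,0,-1],[-4,0,0,0,-1],[-5,0,0,0,-1],[-6,0,0,0,-1]]]';done
```

```text
time: 12.5
ee_pos: [0.4864, 0.2465, 0.0266]
eef_rot: [-0.015, 1.0, 0.0, 0.0]
ft_force: [-0.3, -0.2, -1.0]
width: 0.0276
grip_force: 25.0
```

```bash
python3 -m crank '[[[-1,0,0,0,-1],[-2,0,0,0,-1],[-3,0,0,0,-1],[-4,0,0,0,-1]]]';python3 -m crank '[[[-1,0,0,0,-1],[-2,0,0,0,-1],[-3,0,0,0,-1]]]'
```

```text
time: 12.9
ee_pos: [0.4904, 0.2466, 0.0265]
eef_rot: [-0.015, 1.0, 0.0, 0.0]
ft_force: [-0.8, -0.1, -0.4]
width: 0.0276
grip_force: 25.0
time: 13.2
ee_pos: [0.4934, 0.2467, 0.0265]
eef_rot: [-0.015, 1.0, 0.0, 0.0]
ft_force: [-0.4, 0.6, -1.0]
width: 0.028
grip_force: 25.0
```

```bash
python3 -m crank '[[[-1,0,0,0,-1],[-2,0,0,0,-1],[-3,0,0,0,-1]]]' | grep -E "pos|ft";python3 -m crank '[[[-1,0,0,0,-1],[-2,0,0,0,-1],[-3,0,0,0,-1]]]'| grep -E "pos|ft"
```

```text
ee_pos: [0.4964, 0.2468, 0.0265]
ft_force: [-0.7, 0.1, -0.4]
ee_pos: [0.4994, 0.2469, 0.0265]
ft_force: [-0.7, -0.0, -0.3]
```

```bash
python3 -m crank '[[[-1,0,0,0,-1],[-2,0,0,0,-1]]]' | grep -E "pos|ft|grip";python3 -m crank '[[[-1,0,0,0,-1],[-2,0,0,0,-1]]]'| grep -E "pos|ft"
```

```text
ee_pos: [0.5014, 0.2469, 0.0265]
ft_force: [-1.6, 0.4, -0.2]
grip_force: 25.0
ee_pos: [0.5027, 0.247, 0.0265]
ft_force: [-7.4, -1.6, 5.7]
```

```bash
python3 -m crank '[[[-0.5,0,-0.2,0,-1],[-1,0,-0.2,0,-1]]]' | grep -E "pos|ft|grip"
```

```text
ee_pos: [0.5029, 0.247, 0.0265]
ft_force: [-9.5, -1.8, 6.2]
grip_force: 25.0
```

```bash
python3 -m crank '[[[-0.5,0,-0.1,0,-1],[-1,0,-0.1,0,-1]]]'| grep -E "pos|ft"
```

```text
ee_pos: [0.5031, 0.247, 0.0265]
ft_force: [-12.5, -1.8, 9.0]
```

```bash
python3 -m crank '[[[0,0,-0.3,0,-1],[0,0,-0.6,0,-1],[0,0,-0.6,0,-1]]]'
python3 - <<'E'
from h import *
from bench import r
print(r.read_state()['torque'])
c=r.camera('side')['image'][230:340,220:370,::-1];cv2.imwrite('pics/s4.png',cv2.resize(c,None,fx=5,fy=5,interpolation=2))
E
```

```text
time: 14.9
ee_pos: [0.5032, 0.247, 0.0268]
eef_rot: [-0.015, 1.0, -0.0, -0.002]
ft_force: [-8.5, -0.3, 1.3]
width: 0.0276
grip_force: 25.0
[-0.13465881  1.80985683 -0.09982089]
```

View pics/s4.png

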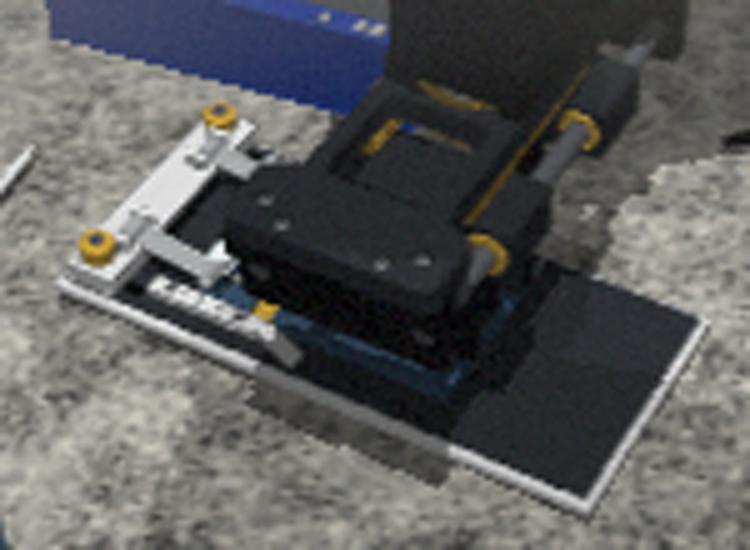

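The carrier sits between the rails with its front edge just under the clip noses, at about crop (215,280). This resistance is therefore the bevels lifting the clips. I'll keep pushing while holding the vertical force near zero.

```bash
python3 -m crank '[[[-0.5,0,-0.1,0,-1],[-0.5,0,-0.1,0,-1]]]'| grep -E "pos|ft"
```

```text
ee_pos: [0.5033, 0.247, 0.0267]
ft_force: [-10.3, -0.6, 2.9]
```

```bash
python3 -m crank '[[[-0.4,0,-0.1,0,-1],[-0.4,0,-0.1,0,-1]]]'| grep -E "pos|ft"
```

```text
ee_pos: [0.5035, 0.2469, 0.0268]
ft_force: [-10.2, -1.0, 2.6]
```

```bash
python3 -m crank '[[[-0.5,0,-0.2,0,-1],[-0.5,0,-0.2,0,-1]]]'| grep -E "pos|ft"
```

```text
ee_pos: [0.504, 0.247, 0.0269]
ft_force: [-10.4, -1.6, 2.7]
```

```bash
python3 -m crank '[[[-0.5,0,-0.1,0,-1],[-0.5,0,-0.1,0,-1]]]'| grep -E "pos|ft"
```

```text
ee_pos: [0.5044, 0.247, 0.0269]
ft_force: [-10.8, -0.6, 2.3]
```

```bash
python3 -m crank '[[[-0.4,0,-0.1,0,-1],[-0.7,0,-0.1,0,-1],[-1,0,-0.1,0,-1]]]'| grep -E "pos|ft"
```

```text
ee_pos: [0.5052, 0.247, 0.027]
ft_force: [-10.1, -1.4, 2.1]
```

```bash
python3 -m crank '[[[-0.4,0,-0.1,0,-1],[-0.7,0,-0.1,0,-1],[-1,0,-0.1,0,-1]]]'| grep -E "pos|ft"
```

```text
ee_pos: [0.5061, 0.247, 0.027]
ft_force: [-11.9, -1.4, 2.7]
```

```bash
python3 -m crank '[[[-0.4,0,0,0,-1],[-0.7,0,0,0,-1],[-1,0,0,0,-1]]]'| grep -E "pos|ft"
```

```text
ee_pos: [0.507, 0.247, 0.027]
ft_force: [-12.0, -1.7, 2.3]
```

```bash
python3 -m crank '[[[-0.4,0,0,0,-1],[-0.7,0,0,0,-1],[-1,0,0,0,-1]]]'| grep -E "pos|ft"
```

```text
ee_pos: [0.5079, 0.247, 0.027]
ft_force: [-12.1, -0.6, 3.1]
```

```bash
python3 -m crank '[[[-0.4,0,-0.1,0,-1],[-0.7,0,-0.1,0,-1],[-1,0,-0.1,0,-1]]]'| grep -E "pos|ft"
```

```text
ee_pos: [0.5088, 0.2471, 0.027]
ft_force: [-11.7, -2.0, 1.7]
```

```bash
python3 -m crank '[[[-0.4,0,0,0,-1],[-0.7,0,0,0,-1],[-1,0,0,0,-1]]]'| grep -E "pos|ft"
```

```text
ee_pos: [0.51, 0.2471, 0.027]
ft_force: [-9.9, -0.9, 1.5]
```

```bash
python3 -m crank '[[[-0.4,0,0,0,-1],[-0.7,0,0,0,-1],[-1,0,0,0,-1],[-1.5,0,0,0,-1]]]'| grep -E "pos|ft"
```

```text
ee_pos: [0.5128, 0.2472, 0.0273]
ft_force: [-6.4, -0.3, -0.8]
```

```bash
python3 -m crank '[[[-0.5,0,0,0,-1],[-1,0,0,0,-1],[-1.5,0,0,0,-1],[-2,0,0,0,-1]]]'| grep -E "pos|ft"
```

```text
ee_pos: [0.5148, 0.2472, 0.0273]
ft_force: [-5.7, -0.5, -1.1]
```

```bash
python3 -m crank '[[[-0.5,0,0,0,-1],[-1,0,0,0,-1],[-1.5,0,0,0,-1],[-2,0,0,0,-1]]]'| grep -E "pos|ft"
```

```text
ee_pos: [0.5168, 0.2472, 0.0273]
ft_force: [-6.0, -0.7, -1.0]
```

Riding under the clips at about 6 N.

```bash
python3 -m crank '[[[-0.5,0,0,0,-1],[-1,0,0,0,-1],[-1.5,0,0,0,-1],[-2,0,0,0,-1],[-2.5,0,0,0,-1],[-3,0,0,0,-1]]]'| grep -E "pos|ft"
```

```text
ee_pos: [0.5198, 0.2473, 0.0273]
ft_force: [-6.2, -0.3, -1.3]
```

```bash
python3 -m crank '[[[-0.5,0,0,0,-1],[-1,0,0,0,-1],[-1.5,0,0,0,-1],[-2,0,0,0,-1],[-2.5,0,0,0,-1],[-3,0,0,0,-1]]]'| grep -E "pos|ft"
```

```text
ee_pos: [0.5228, 0.2474, 0.0273]
ft_force: [-5.3, 0.2, -2.3]
```

```bash
python3 -m crank '[[[-0.5,0,0,0,-1],[-1,0,0,0,-1],[-1.5,0,0,0,-1],[-2,0,0,0,-1]]]'| grep -E "pos|ft"
```

```text
ee_pos: [0.5267, 0.2475, 0.0279]
ft_force: [1.3, -0.5, -3.7]
```

```bash
python3 -m crank '[[[-0.2,0,0.4,0,-1],[-0.5,0,0.4,0,-1],[-0.5,0,0.4,0,-1]]]'| grep -E "pos|ft"
```

```text
ee_pos: [0.5276, 0.2473, 0.0279]
ft_force: [2.7, -1.4, -4.5]
```

```bash
python3 -m crank '[[[-0.3,0,0.2,0,-1],[-0.5,0,0.2,0,-1],[-0.5,0,0.2,0,-1]]]'| grep -E "pos|ft"
```

```text
ee_pos: [0.5276, 0.2474, 0.0276]
ft_force: [0.1, -4.1, -2.9]
```

```bash
python3 -m crank '[[[-0.3,0,0.2,0,-1],[-0.6,0,0.2,0,-1],[-0.6,0,0.2,0,-1]]]'| grep -E "pos|ft"
```

```text
ee_pos: [0.5277, 0.2475, 0.0273]
ft_force: [-3.1, -4.6, -2.4]
```

```bash
python3 -m crank '[[[-0.3,0,0.1,0,-1],[-0.5,0,0.1,0,-1],[-0.5,0,0.1,0,-1]]]'| grep -E "pos|ft"
```

```text
ee_pos: [0.5279, 0.2476, 0.0272]
ft_force: [-5.0, -3.2, -1.2]
```

```bash
python3 -m crank '[[[-0.4,0,0.1,0,-1],[-0.8,0,0.1,0,-1],[-0.8,0,0.1,0,-1]]]'| grep -E "pos|ft"
python3 - <<'E'
from h import *
from bench import r
c=r.camera('side')['image'][235:325,225:325,::-1];cv2.imwrite('pics/s5.png',cv2.resize(c,None,fx=6,fy=6,interpolation=2))
E
```

```text
ee_pos: [0.5288, 0.2477, 0.0271]
ft_force: [-4.8, -4.4, -0.5]
```

View pics/s5.png

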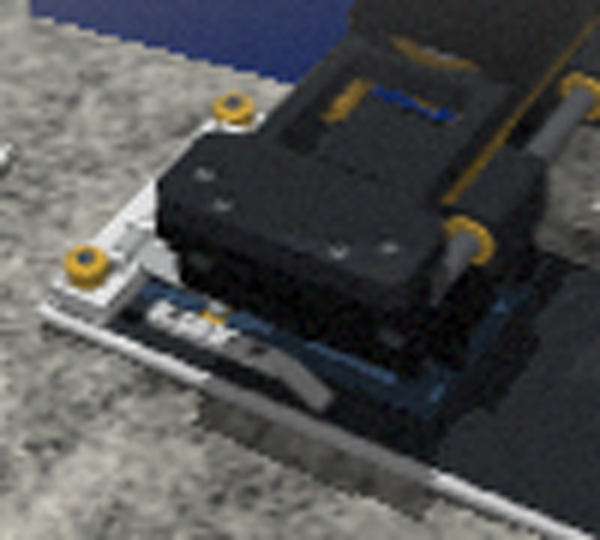

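The view shows the carrier's front edge at about (140,285), with a small dark gap before the crosshead, so I'll keep pushing gently.

```bash
python3 -m crank '[[[-0.4,0,0,0,-1],[-0.8,0,0,0,-1],[-0.8,0,0,0,-1]]]'| grep -E "pos|ft"
```

```text
ee_pos: [0.5289, 0.2476, 0.0269]
ft_force: [-7.6, -5.2, 1.6]
```

```bash
python3 -m crank '[[[-0.4,0,0,0,-1],[-0.8,0,0,0,-1],[-0.8,0,0,0,-1]]]'| grep -E "pos|ft"
```

```text
ee_pos: [0.5289, 0.2476, 0.0268]
ft_force: [-10.7, -4.9, 2.5]
```

```bash
python3 -m crank '[[[-0.3,0,-0.3,0,-1],[-0.5,0,-0.3,0,-1],[-0.5,0,-0.3,0,-1]]]'| grep -E "pos|ft"
```

```text
ee_pos: [0.529, 0.2476, 0.0269]
ft_force: [-11.3, -6.2, 2.4]
```

```bash
python3 -m crank '[[[0.5,-0.4,0,0,-1],[1.2,-0.8,0,0,-1],[1.8,-0.8,0,0,-1],[1.8,-0.8,0,0,-1]]]'| grep -E "pos|ft"; python3 -m crank '[[[0,0,0,0,0.2],[0,0,0,0,0.2],[0,0,0,0,0.2],[0,0,0,0,0.2],[0,0,0,0,0.2],[0,0,0,0,0.2],[0,0,-5,0,0.2],[0,0,-20,0,0.2],[0,0,-40,0,0.2],[0,0,-70,0,0.2],[0,0,-110,0,0.2],[30,0,-150,0,0.2],[70,0,-170,0,0.2],[110,0,-170,0,0.2],[110,0,-170,0,0.2],[110,0,-170,0,0.2]]]'
python3 - <<'E'
from h import *
from bench import r
c=r.camera('side');cv2.imwrite('pics/s6f.png',c['image'][:,:,::-1])
cv2.imwrite('pics/s6.png',cv2.resize(c['image'][245:325,225:335,::-1],None,fx=7,fy=7,interpolation=2))
E
```

```text
ee_pos: [0.5292, 0.2473, 0.0274]
ft_force: [-5.5, -2.8, -1.7]
time: 24.8
ee_pos: [0.4198, 0.2439, 0.1991]
eef_rot: [-0.016, 1.0, 0.001, 0.001]
ft_force: [-0.3, -0.5, -0.8]
width: 0.0525
grip_force: 0.0
```

View pics/s6.png

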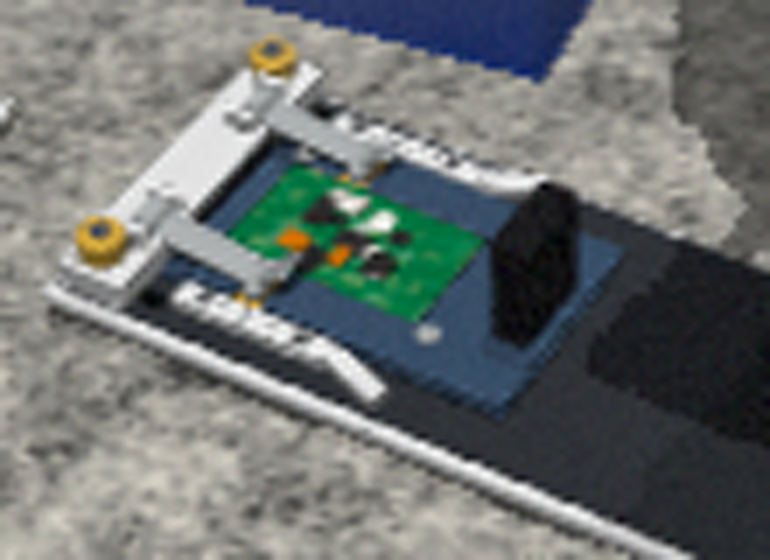

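The carrier lies flat between the rails, with both clip noses at about (285,270) and (375,165), over the yellow notch marks. I'll check the clip heights numerically against the empty-stage image, then hand in if they match.

Run:
```python
import cv2,numpy as np
from h import *
from bench import r
a=cv2.imread('pics/side0.png',0);b=cv2.imread('pics/s6f.png',0)
for n,(x,y) in dict(left=(262,279),right=(274,264),screw=(239,279)).items():
    t=a[y-6:y+7,x-8:x+8]; m=cv2.matchTemplate(b[y-12:y+13,x-14:x+14],t,cv2.TM_CCOEFF_NORMED); _,v,_,p=cv2.minMaxLoc(m); print(n,round(v,2),p[0]-6,p[1]-6)
c=r.camera('side')
for u,v in((497,413),(622,245)):
    p=pix2w(c,225+u/7-.4,245+v/7-.4,.018)-[.5421,.245,0]; print(R.from_euler('z',-.027).apply(p).round(4))
f,_,_,e,A=cal(c)
print(w2pix(c,[.595,.27,.018])-w2pix(c,[.595,.27,.0208]))
```

```text
left 0.34 -1 0
right 0.93 0 0
screw 0.99 0 0
[-0.0213  0.0371  0.018 ]
[-0.0201 -0.0296  0.018 ]
[0.1002549  1.08192723]
```

Run:
```python
import cv2
a=cv2.imread('pics/side0.png',0);b=cv2.imread('pics/s6f.png',0);s=cv2.imread('pics/s4.png',0)
for x in(252,255,258,261,264,266): print(x,a[271:288,x],b[271:288,x])
print('right')
for x in(268,271,274,277): print(x,a[258:273,x],b[258:273,x])
```

```text
252 [208 211 212 201 119 133 153 157 160 158 109  20  21  39 159 213 191] [227 228 227 219 115 144 172 175 177 173 122  34  61  61 167 227 215]
255 [194  94  54  10  19  27  36 154 158 162 159 178  51  20  39  67 141] [213 101  63  20  45  75  88 167 173 176 176 167  64  62  71  73 153]
258 [ 10  18  33  40  41  45  46  43  75 162 155 157 157 146  19  33  42] [ 16  51  79  72  75  72  64  74 132 175 174 177 175 122  60  55  99]
261 [ 46  46  43  42  45  49  44  43  42  98 185 155 159 148 142 139  99] [ 76  79  77  67  89  72  73  89 119  87 182 163 175 163 159 164  96]
264 [ 47  44  43  43  46  76 135 226 226 226 227 143 117 140  53  21  19] [ 66  75  86  77  74  86  88 112 114  84  77 142 132 128  61  37  63]
266 [ 45  46  42  76 166 226 227 228 224 227 159 124 190 177 110  32  24] [ 77  94  92  73  71 103 116 127 131 103 101 128 112  46  31  45  77]
right
268 [107 100 102 148 158 157 157 110  23  19  38  37  45  43  97] [115 116 115 163 174 173 174 121 131 148  50  83  73  75  93]
271 [108  92  41  13 113 154 159 155 151  43  17  33  67 217 226] [117  99  46  13 126 169 176 173 175  41  61  83  81  80  88]
274 [127 114  89 160 200 179 160 156 159 154  99  76  53  69 217] [139 125  97 175 219 205 170 172 176 172  96  86 145  99 154]
277 [102 134 124 124  99 156 207 148 152 133 106  89  52  25  38] [112 146 139 139 110 173 223 162 159 148 109 114  70 111  72]
```

Edge rows of both clip arms are the same as on the empty stage, to within a fraction of a pixel; riding would shift them about 1 px. So both clips have dropped, and I'm handing in.

```bash
python3 -c "
from bench import r
print(r.close_job())"
```

```text
the job is handed in; nothing more can be done
None
```

The carrier is home against the stop and released, and the job is handed in: both clips read as down in their notches, the push peaked at 12.5 N in the readings, the robot clock stood at about 25 s, and the loupe, bottle and tweezers were not approached, but I viewed 12 pictures, over the limit of 10.

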